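# Shut the spares box and lock it with its T-key

## Robot

A 6-joint arm with a two-finger parallel gripper is mounted at the origin on the work surface. World frame = base frame: x ahead of the robot, y to its left, z up, the work surface at z = 0. Lengths are in m, angles in rad, forces in N, time in s.
With the tool pointing down it reaches from about 0.375 to 0.9 m from the base axis. Payload 3.1 kg.
Tool frame: the origin (TCP) lies midway between the tips of the shut fingers; the grasp point (between the pads) lies 19 mm behind it; z points along the fingers, y is the line along which they close (so a half turn about z gives the same grasp; the last joint's range is limited). The gripper opens to 85 mm and grips with 20 to 120 N. Pads are 22 mm wide; open, the fingers measure 114 mm over their backs; the gripper's body (76 mm by 85 mm) begins 54 mm behind the grasp point. The pads swing forward as they close: fully open they stand 13 mm farther back than shut.
Start: joints at [-1.44, 0.527, 1.433, -0, 1.181, -0.178], TCP at [0.191, -0.595, 0.231] pointing down, gripper open.
Joint ranges: [-3.08, 3.08], [-0.75, 2.2], [0.22, 2.44], [-1.43, 4.57], [0, 2.65], [-2.85, 2.85]. Speed limits (rad/s): [2.79, 2.79, 3.14, 3.14, 3.14, 3.14].

## Interface

Orientations are given as a unit quaternion [x, y, z, w].
In Python, from station import manip gives the robot as it stands.
- The arm moves only by the tool step_arm, never from a script. Its argument "targets" is text: rows parted by semicolons, each of 4 numbers parted by spaces: the shift along the tool's x, y, z in mm, then the turn about the tool's z in degrees. A call has 1 to 12 rows; each row is the pose to reach, as a shift and turn from the pose commanded when the call began, along the tool's axes at that moment; what a row does not reach only later rows make up. A row lasts 1/10 s, in which the tool goes at most 50 mm and 8.59 degrees, less where a joint would pass 70% of its speed; a pose out of reach is approached as far as the arm can. A call with a gripper value outside its range is refused whole. "gripper" is the closure, from 0 (fully open) to 1 (shut), set as the call begins (left out, the last holds). The fingers move at their own pace and stop on an object; "squeeze" is the grip in N (left out, the last holds). Time passes only in rows, so rows that repeat a pose let the fingers close. It gives the time, the measured TCP pose, the force, the opening and the grip force at its end, in the units of the state.
- manip.sense(): the state, without advancing time (a new reading comes with each control period).
- manip.snapshot(name): name is "scene" or "top"; returns the picture (420x560x3 uint8, red, green, blue); there is no depth.
- manip.get_calibration(name): a dict with "fov_y" (degrees; the focal length in pixels is half the picture's height over the tangent of half this angle, whatever the lens; pixels are square), "cx", "cy" (the principal point, pixels), "extrinsics" (4x4, takes a point from camera to world coordinates). Camera axes: x right, y down, z forward; pixel columns grow to the right and rows downward; lengths in m; the calibration is good to about 2 mm. A picture is of the moment at which its call begins. get_calibration takes no time and is no camera call.
- manip.sign_off(): hands the job in; it is judged then, once.
Trained networks look in the newest picture that a camera, given by its name, has taken for a name from the list of things; names that differ only in an ending like _2 or _b are one class to them, and where a whole thing is asked for, a point or a joint stands for the part that bears it (a point fixed in the world has none). Each returns a list of dicts, best first, with "p" (0 to 1); they miss things now and then, are a little off and sometimes report something else, mostly with a low value. They report only what shows in the picture. A call takes as long as a camera call. They do not tell look-alikes from the thing itself.
- manip.recognise(camera, query): "position" ([column, row] in pixels, amid what is visible of it).
- manip.masks_of(camera, query): "pixels" (420x560 bool, what is visible of it) and "position" ([column, row] in pixels, amid what is visible of it).
- manip.mark_of(camera, query): "position" ([column, row] in pixels: a listed point, or the origin of a listed thing).
The state is a dict: "t": time; "q": joint angles; "qd": joint speeds; "tau": joint torques, N m; "tcp_pos": TCP position; "tool_rot": TCP orientation; "force": force on the tool from outside, world axes, zero at the start; "ft_torque": the same for the moment, N m; "finger_gap": opening from 0.0 (shut) to 1.0 (fully open); "gripper_force": force on a finger pad.
Only numpy, scipy, OpenCV 4.12 (cv2) and the standard library are available. Lean on these libraries where they do the work, as an engineer would, in place of code of your own. Each camera call takes 0.05 s, during which the arm holds its last target. There are 200 camera calls.

## Task

Secure the steel parts box for sea: shut its lid, fit the loose T-key fully home on the lock spindle with its socket turned to match the spindle's two flats, and turn the key clockwise until the cam lock reaches its locked stop. Leave the key on the lock, and leave the strainer basket, the rollers and the brass plunger standing where they are.

Things in the scene. Friction and masses are not known exactly. Their poses are not given: they have to be found in the camera images.
- box: Grey painted steel parts box, 200 (x) by 260 (y) by 90 mm high, fixed on the mat (mat 4 mm thick on the work surface). Origin: centre of its underside; z up. Its front wall is the -x side, facing the robot more or less; the lid is hinged along its far (+x) top rim, hinge line parallel to the box's y.
- lid (a joint): Lid angle in rad: 0 shut, 1.5 fully open. It starts partly open. Bare steel lid, 206 by 268 mm, 4 mm sheet with a 13 mm turned-down skirt on three sides; a stiff hinge holds it at any angle (it does not fall); 2 to 8 N down on its front part closes it.
- lid_hinge (a point): Point on the hinge line, middle of the box's far top rim: 100 mm along the box's +x from its centre, 90 mm above its underside. Its axes turn with the lid: when shut they equal the box's axes; -x runs along the lid to its front edge, y along the hinge line, z is the lid's outward normal. The lid's upper face lies 4 mm along z from here.
- lid_edge (a point): Middle of the lid's free front edge, on its upper face, 204 mm along -x from the hinge line. Axes as lid_hinge. When shut it is 98 mm above the work surface. The lock is the only thing standing on the lid (flange 48 mm across, 39 mm back from this edge); the upper face is free for pushing from 40 mm to either side of the lock.
- lock (a joint): Lock spindle angle in rad: 0 open, 1.571 locked, a hard stop at each end; grows clockwise seen from above. Starts between 0 and 0.45, turns with about 0.06 N m of friction, stays where left. At 0 the cam below the lid points along the box's -y (green dot on lid), at 1.571 along the box's -x, to the front edge (red dot), under a catch plate inside the front wall.
- lock_seat (a point): On the spindle's axis, on the top face of the lock's aluminium collar (40 mm across), where the key's hub comes to rest: 8 mm above the lid's upper face, 106 mm above the work surface when shut. Turns with spindle and lid. z = spindle axis, outward; x runs along the spindle's two flats and points where the cam points. A yellow mark on the collar shows +x.
- lock_tip (a point): Centre of the top of the brass spindle, 16 mm above lock_seat, same axes. The spindle is a 16 mm round with two flats 9 mm apart (16 mm along x, 9 mm along y); its last 4 mm taper to 12.4 by 6 mm.
- key: Loose T-key, 0.11 to 0.22 kg, on the mat socket down, any yaw. Origin: centre of the hub's underside, z up, x along the crossbar. Aluminium hub 32 mm across, 24 mm high. Slot-shaped socket 18 mm deep: 18 mm along x, its flats 10.5 mm apart facing y. It fits the spindle either way round, x along the spindle's x, with 7 degrees of turning play each way; home, origin and lock_seat coincide.
- key_bar (a point): Centre of the key's red crossbar, 36 mm above the key's origin, same axes. The bar is 80 mm long (x), 12 mm wide (y) and 26 mm high (23 to 49 mm above the origin), parallel to the socket's flats: the place to grip.
- basket: Blue perforated aluminium sea strainer basket, 94 mm across, 130 mm high with a wire bail to 160 mm, standing upright. Origin: centre of its underside. Leave alone.
- roller_a: Black glass-filled nylon roller, 43 mm across, 45 mm high, standing on end. Origin: centre of its underside. Leave alone.
- roller_b: Black glass-filled nylon roller like the other, standing on end. Origin: centre of its underside. Leave alone.
- plunger: Brass solenoid plunger, 18 mm across with a 28 mm foot flange, 56 mm high, standing upright. Origin: centre of its underside. Leave alone.
There are look-alikes about, which are no part of the job. Of the things that look like the key, the largest one is meant.

How it is judged:
By the outcome, as a careful person would: the job done as asked, in the order asked, and still so for the second after the job is handed in, with the robot touching nothing.
It also fails if it takes over 72 s, if anything falls off the work surface, if the arm or the gripper's body presses on something with over 40 N, if the wrist force passes 120 N, or if a joint passes its speed limit or range.

## Working session

There is one attempt and no reset: what is moved stays moved. The work goes in short steps, Python scripts to look and compute and a tool call to move; the robot and the scene stay as the last step left them, time stands still between calls to the robot, and variables do not carry over. Pictures are saved under pics/ and viewed, at most 10 in all, crops included, and the job is handed in when it is done.

Besides the shell and the picture viewer there is one more tool, called after "Emit:" as name(argument=value, ...) on one line, values as JSON. step_arm: Moves the arm, as the interface text tells. Its arguments: {"type":"object","properties":{"targets":{"type":"string"},"gripper":{"type":"number"},"squeeze":{"type":"number"}},"required":["targets"]}

```bash
ls; mkdir -p pics
cat > h.py <<'E'
import numpy as np, cv2
from station import manip
from scipy.spatial.transform import Rotation as R
def cal(n):
    c=manip.get_calibration(n); f=210/np.tan(np.radians(c["fov_y"])/2)
    return f,c["cx"],c["cy"],np.array(c["extrinsics"])
def ray(n,p):
    f,cx,cy,T=cal(n); d=T[:3,:3]@np.array([(p[0]-cx)/f,(p[1]-cy)/f,1]); return T[:3,3],d
def atz(n,p,z):
    o,d=ray(n,p); return o+d*(z-o[2])/d[2]
def proj(n,P):
    f,cx,cy,T=cal(n); c=(np.atleast_2d(P)-T[:3,3])@T[:3,:3]; return np.c_[c[:,0]/c[:,2]*f+cx,c[:,1]/c[:,2]*f+cy]
def tri(n1,p1,n2,p2):
    o1,d1=ray(n1,p1);o2,d2=ray(n2,p2);d1/=np.linalg.norm(d1);d2/=np.linalg.norm(d2)
    s=np.linalg.lstsq(np.c_[d1,-d2],o2-o1,rcond=None)[0];a=o1+s[0]*d1;b=o2+s[1]*d2
    return (a+b)/2,np.linalg.norm(a-b)
def save(n,f,crop=None,s=1):
    im=manip.snapshot(n)[:,:,::-1]
    if crop: x0,y0,x1,y1=crop; im=im[y0:y1,x0:x1]
    cv2.imwrite(f,cv2.resize(im,None,fx=s,fy=s,interpolation=cv2.INTER_CUBIC));
E
python3 - <<'E'
from h import *
np.set_printoptions(precision=3,suppress=True)
a=manip.snapshot("scene");b=manip.snapshot("top")
im=np.vstack([a,b])[:,:,::-1]
cv2.imwrite("pics/a.png",cv2.resize(a[:,:,::-1],(800,600)));cv2.imwrite("pics/b.png",cv2.resize(b[:,:,::-1],(800,600)))
for n in("scene","top"):
    print(n,cal(n)[0],cal(n)[3][:3,3])
    for q in("key","key_bar","lid_hinge","lid_edge","lock_seat","lock_tip","box","basket","roller_a","plunger"):
        print(q,[(np.round(r["position"],1).tolist(),round(float(r["p"]),2)) for r in manip.mark_of(n,q)])
s=manip.sense();print(s["t"],s["tcp_pos"],s["tool_rot"])
E
```

```text
pics
scene 519.9411907764834 [ 0.804 -0.97   0.898]
key [([263.3, 301.6], 0.76), ([271.5, 401.6], 0.6), ([183.6, 382.7], 0.51), ([286.6, 78.4], 0.26)]
key_bar [([262.7, 287.1], 0.62), ([274.1, 395.2], 0.54), ([184.3, 374.5], 0.54)]
lid_hinge [([335.1, 132.6], 0.91)]
lid_edge [([286.8, 78.4], 0.64)]
lock_seat [([296.9, 86.3], 0.59), ([264.7, 298.7], 0.55)]
lock_tip [([306.8, 83.6], 0.55)]
box [([298.3, 155.1], 0.84), ([201.7, 283.2], 0.41)]
basket [([359.6, 271.4], 0.97)]
roller_a [([279.1, 236.9], 0.79), ([217.5, 234.7], 0.68), ([336.0, 131.3], 0.32)]
plunger [([200.0, 283.3], 0.66), ([335.4, 131.6], 0.21)]
top 469.7167077566834 [ 0.473 -0.127  1.337]
key [([324.1, 211.6], 0.66), ([408.4, 243.7], 0.51), ([403.8, 186.1], 0.44)]
key_bar [([406.1, 244.7], 0.65), ([405.4, 184.7], 0.63), ([329.7, 214.7], 0.55)]
lid_hinge [([136.8, 182.7], 0.55), ([149.4, 220.9], 0.35)]
lid_edge [([120.0, 228.5], 0.58)]
lock_seat [([122.8, 214.0], 0.55)]
lock_tip [([125.1, 208.5], 0.67), ([150.0, 218.0], 0.23)]
box [([152.0, 219.9], 0.8)]
basket [([287.8, 142.5], 0.74), ([271.6, 269.2], 0.44)]
roller_a [([264.9, 216.2], 0.74), ([271.3, 270.0], 0.47), ([150.4, 223.2], 0.15)]
plunger [([325.9, 261.8], 0.53), ([123.8, 215.0], 0.35)]
1.1 [ 0.191 -0.595  0.231] [ 0.988  0.154  0.    -0.   ]
```

View pics/a.png

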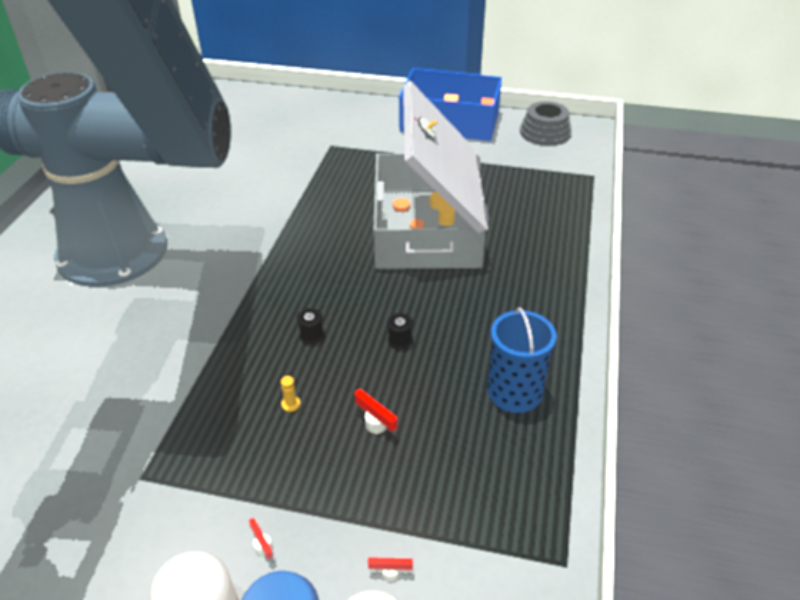

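View pics/b.png

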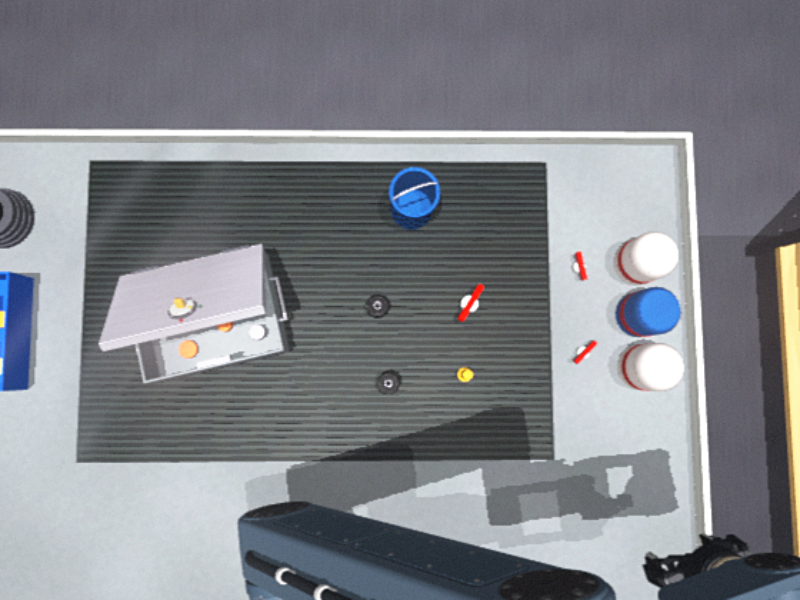

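The top view shows three T-keys: one on the mat at about (329,212) px and two small ones off the mat at (406,186) and (409,246). The one on the mat is clearly the largest, so it fits the description. I'll confirm it and the box in enlarged crops.

Run:
```python
from h import *
np.set_printoptions(precision=3,suppress=True)
a=manip.snapshot("scene");b=manip.snapshot("top")
A=cv2.resize(a[270:420,160:300],None,fx=2.8,fy=2.8,interpolation=2);B=cv2.resize(b[165:265,300:430],None,fx=3,fy=3,interpolation=2)
h=min(A.shape[0],B.shape[0]);cv2.imwrite("pics/keys.png",np.hstack([A[:h],B[:h]])[:,:,::-1])
A=cv2.resize(a[50:195,250:350],None,fx=4,fy=4,interpolation=2);B=cv2.resize(b[165:275,65:205],None,fx=2.8,fy=2.8,interpolation=2)
B=np.vstack([B,np.zeros((A.shape[0]-B.shape[0],B.shape[1],3),np.uint8)])
cv2.imwrite("pics/box.png",np.hstack([A,B])[:,:,::-1])
for n,im in(("scene",a),("top",b)):
    m=cv2.inRange(im.astype(int).astype(np.uint8),(150,0,0),(255,70,70))
    k,l,st,c=cv2.connectedComponentsWithStats(m)
    for i in range(1,k):
        if st[i,4]>15:
            ys,xs=np.where(l==i); pts=np.c_[xs,ys].astype(float); r=cv2.minAreaRect(pts.astype(np.float32))
            u=np.linalg.svd(pts-pts.mean(0),full_matrices=False)[2][0]
            p1=atz(n,c[i]+u,.053);p0=atz(n,c[i],.053); e=p1-p0
            bp=[atz(n,q,.053)[:2] for q in cv2.boxPoints(r)]; L=max(np.linalg.norm(bp[0]-bp[j]) for j in(1,3))
            print(n,c[i],st[i,4],"top-z",p0,"yaw",np.degrees(np.arctan2(e[1],e[0])),"len",L)
P,e=tri("scene",(262.7,287.1),"top",(329.7,214.7));print("bar",P,e)
for nm,p,q in(("hinge",(335.1,132.6),(136.8,182.7)),("edge",(286.8,78.4),(120,228.5)),("seat",(296.9,86.3),(122.8,214)),("tip",(306.8,83.6),(125.1,208.5)),("basket",(359.6,271.4),(287.8,142.5)),("box",(298.3,155.1),(152,219.9))):
    print(nm,*tri("scene",p,"top",q))
print("ra",atz("scene",(279.1,236.9),.004),atz("scene",(217.5,234.7),.004),"pl",atz("scene",(200,283.3),.004))
```

```text
scene [262.945 286.006] 344 top-z [ 0.609 -0.307  0.053] yaw -32.82776852539477 len 0.08893975971046857
top [406.22 185.78] 59 top-z [ 0.675 -0.514  0.053] yaw -168.783283335927 len 0.05208621253356507
top [329.402 211.12 ] 117 top-z [ 0.605 -0.298  0.053] yaw 148.29092829546698 len 0.08117966457011742
top [409.579 245.667] 57 top-z [ 0.509 -0.518  0.053] yaw 134.99362043019707 len 0.053272406715553805
bar [ 0.601 -0.3    0.037] 0.009774953335172146
hinge [0.678 0.219 0.096] 0.0014487240092449483
edge [0.545 0.213 0.247] 0.00023241012019116868
seat [0.576 0.211 0.23 ] 0.008668219517922076
tip [0.595 0.205 0.242] 0.006551032369769025
basket [ 0.804 -0.188  0.014] 0.007843799859870729
box [0.583 0.194 0.024] 0.0013096536521132033
ra [ 0.598 -0.114  0.004] [ 0.451 -0.139  0.004] pl [ 0.46  -0.292  0.004]
```

View pics/keys.png

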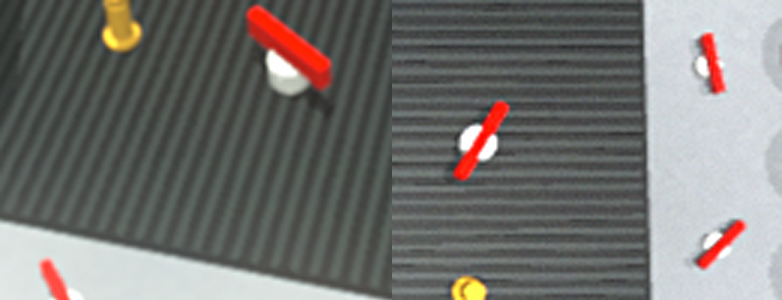

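View pics/box.png

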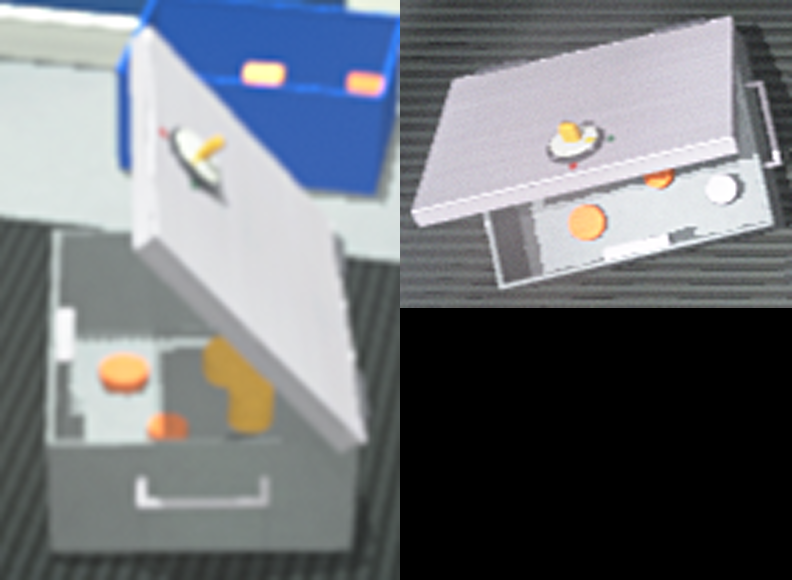

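Confirmed: the mat key's bar measures 81 mm and the other two 52 mm. Box crop: the lid is open about 50° with the lock near its free edge. The box appears yawed about +12°. Next I'll fit the box pose from its corners.

```bash
cat >> h.py <<'E'
def go(P,yaw=None):
    s=manip.sense(); r=R.from_quat(s["tool_rot"]).as_matrix(); y0=np.degrees(np.arctan2(r[1,0],r[0,0]))
    d=r.T@(np.array(P)-s["tcp_pos"])*1000
    t=0 if yaw is None else -((yaw-y0+90)%180-90)
    print("shift",d.round(1),"turn",round(t,1),"| yaw",round(y0,1),"q6",round(s["q"][5],2),"t",s["t"])
def bx(p,P):  # box local->world
    c,s=np.cos(p[2]),np.sin(p[2]);P=np.atleast_2d(P);return np.c_[p[0]+c*P[:,0]-s*P[:,1],p[1]+s*P[:,0]+c*P[:,1],.004+P[:,2]]
def lidp(th,P): # hinge frame -> box local
    P=np.atleast_2d(P);c,s=np.cos(th),np.sin(th);return np.c_[.1+c*P[:,0]+s*P[:,2],P[:,1],.09-s*P[:,0]+c*P[:,2]]
E
python3 - <<'E'
from h import *
from scipy.optimize import least_squares
np.set_printoptions(precision=4,suppress=True)
ts=lambda x,y:(250+x/4,50+y/4); tt=lambda x,y:(65+(x-400)/2.8,165+y/2.8)
B=[("top",tt(503,288),(-.1,.13,.09)),("top",tt(775,228),(-.1,-.13,.09)),("scene",ts(50,440),(-.1,-.13,.09)),("scene",ts(53,550),(-.1,-.13,0)),("scene",ts(355,548),(.1,-.13,0))]
L=[("top",tt(414,211),(-.204,.134,.004)),("top",tt(735,138),(-.204,-.134,.004)),("top",tt(732,17),(.002,-.134,.004)),("top",tt(456,78),(.002,.134,.004)),("scene",ts(148,28),(-.204,.134,.004)),("scene",ts(152,238),(-.204,-.134,.004)),("scene",ts(365,438),(.002,-.134,.004))]
def f(p):
    r=[]
    for n,q,X in B: r+=list(proj(n,bx(p,X))[0]-q)
    for n,q,X in L: r+=list(proj(n,bx(p,lidp(p[3],X)))[0]-q)
    return r
s=least_squares(f,[.583,.194,.2,.85],loss="soft_l1");print(s.x,np.degrees(s.x[2:]));print(np.reshape(s.fun if len(s.fun)==24 else f(s.x),(-1,2)))
np.save("box.npy",s.x)
p=s.x
print("seat shut",bx(p,(-.041,0,.102)),"seat at center?", "pred", [proj(n,bx(p,lidp(p[3],(-.141,0,.012)))) for n in("scene","top")])
for th in(p[3],.6,.4,.2,.0):
    print(th,bx(p,lidp(th,(-.192,-.08,.004))))
E
```

```text
[0.5806 0.203  0.2331 0.8423] [13.3544 48.263 ]
[[-0.7155 -0.2303]
 [-0.2655 -2.1387]
 [-1.3327  1.4232]
 [-1.0255  0.9208]
 [-1.5878  0.6819]
 [-0.24    0.17  ]
 [-0.3242 -0.7813]
 [-0.2219 -1.6426]
 [-0.9394 -0.4241]
 [-1.0485 -0.0197]
 [-0.3033 -0.2132]
 [ 0.1593  1.7009]]
seat shut [[0.5408 0.1935 0.106 ]] seat at center? pred [array([[305.2291,  95.5455]]), array([[128.4139, 208.7966]])]
0.8423476547477671 [[0.575  0.1194 0.2399]]
0.6 [[0.5444 0.1122 0.2057]]
0.4 [[0.5259 0.1078 0.1725]]
0.2 [[0.5141 0.105  0.1361]]
0.0 [[0.5096 0.1039 0.098 ]]
```

```bash
python3 -c "
from h import *
go((.572,.119,.29),13.4)"
```

```text
shift [ 581.  -564.   -58.7] turn 4.3 | yaw 17.7 q6 -0.18 t 1.2
```

Emit:
step_arm(targets="20 -20 -59 0; 50 -50 -59 0; 85 -85 -59 0; 120 -120 -59 0; 155 -150 -59 0; 190 -185 -59 0; 225 -220 -59 0; 260 -255 -59 0; 295 -290 -59 2; 330 -325 -59 4; 365 -360 -59 4; 400 -390 -59 4", gripper=1)

```text
t: 2.4
tcp_pos: [0.453, -0.0996, 0.2907]
tool_rot: [0.993, 0.12, 0.0, 0.0]
force: [0.9, -0.1, 0.5]
finger_gap: 0.003
gripper_force: 0.0
```

```bash
python3 -c "
from h import *
go((.568,.118,.262),13.4)"
```

```text
shift [ 163.5 -184.    28.7] turn 0.4 | yaw 13.8 q6 0.87 t 2.4
```

Emit:
step_arm(targets="35 -40 0 0; 70 -80 0 0; 105 -120 5 0; 140 -158 10 0; 163 -184 15 0; 163 -184 29 0; 163 -184 29 0; 163 -184 29 0")

```text
t: 3.2
tcp_pos: [0.5668, 0.1154, 0.2611]
tool_rot: [0.993, 0.12, -0.001, 0.0]
force: [0.0, -0.3, 0.9]
finger_gap: 0.0
gripper_force: 0.0
```

```bash
python3 -c "
from h import *
p=np.load('box.npy')
go(bx(p,lidp(p[3],(-.190,-.08,.004)))[0],13.4)
go(bx(p,lidp(0,(-.185,-.08,.004)))[0],13.4)"
```

```text
shift [10.3 -1.9 22.6] turn 0.3 | yaw 13.7 q6 1.34 t 3.2
shift [-51.   -2.3 163.2] turn 0.3 | yaw 13.7 q6 1.34 t 3.2
```

Emit:
step_arm(targets="10 -2 0 0; 10 -2 20 0; 3 -2 30 0; -6 -2 40 0; -14 -2 50 0; -21 -2 60 0; -27 -2 70 0; -33 -2 80 0; -38 -2 90 0; -42 -2 100 0")

```text
t: 4.2
tcp_pos: [0.5276, 0.107, 0.1619]
tool_rot: [0.993, 0.119, 0.002, 0.0]
force: [2.7, 0.8, 1.2]
finger_gap: -0.002
gripper_force: 1.0
```

Emit:
step_arm(targets="-3 0 10 0; -5 0 20 0; -7 0 30 0; -8 0 40 0; -9 0 50 0; -9 0 56 0; -9 0 60 0; -9 0 64 0; -9 0 66 0; -9 0 66 0")

```text
t: 5.2
tcp_pos: [0.5163, 0.1057, 0.0979]
tool_rot: [0.993, 0.12, -0.0, -0.0]
force: [-6.7, -1.4, 21.9]
finger_gap: 0.002
gripper_force: 11.0
```

Emit:
step_arm(targets="0 0 -30 0; 0 0 -80 0; 0 0 -120 0; -10 30 -130 0; -20 80 -130 0; -20 130 -130 0; -20 180 -130 0; -20 230 -130 0; -20 280 -130 0; -20 310 -130 0; -20 310 -130 0", gripper=0)

```text
t: 6.3
tcp_pos: [0.5731, -0.2053, 0.2251]
tool_rot: [0.993, 0.117, 0.001, 0.001]
force: [0.0, -0.3, 0.0]
finger_gap: 0.998
gripper_force: 0.0
```

```bash
cat >> h.py <<'E'
def redfit(x0,zb,free=3,imgs=None,near=None):
    """fit bar (x,y,yaw): bar box 80x12x26 with bottom zb, to red blobs in both views"""
    from scipy.optimize import least_squares
    obs={}
    for n in("scene","top"):
        im=manip.snapshot(n); m=cv2.inRange(im,(110,0,0),(255,85,85)); k,l,st,c=cv2.connectedComponentsWithStats(m,connectivity=8)
        q=proj(n,(x0[0],x0[1],zb+.013))[0]; js=[i for i in range(1,k) if st[i,4]>25]
        if not js: continue
        i=min(js,key=lambda i:np.hypot(*(c[i]-q)))
        if np.hypot(*(c[i]-q))<25: obs[n]=(cv2.moments((l==i).astype(np.uint8),True),st[i,4])
    V=np.array([(a,b,c) for a in(-.04,.04) for b in(-.006,.006) for c in(0,.026)])
    def ax(M):return np.array([M['m10']/M['m00'],M['m01']/M['m00']]),.5*np.arctan2(2*M['mu11'],M['mu20']-M['mu02'])
    def f(p):
        c,s=np.cos(p[2]),np.sin(p[2]);P=np.c_[p[0]+c*V[:,0]-s*V[:,1],p[1]+s*V[:,0]+c*V[:,1],zb+V[:,2]];r=[]
        for n,(M,A) in obs.items():
            h=cv2.convexHull(proj(n,P).astype(np.float32)); a,t=ax(cv2.moments(h)); b,u=ax(M)
            r+=[*(a-b),10*np.sin(t-u)]
        return np.array(r)
    s=least_squares(f,x0,diff_step=1e-3);print("bar",s.x[:2].round(4),"yaw",np.degrees(s.x[2]).round(1),"res",s.fun.round(2),{n:o[1] for n,o in obs.items()})
    return s.x
E
python3 - <<'E'
from h import *
np.set_printoptions(precision=3,suppress=True)
p=np.load('box.npy')
x=redfit([.605,-.3,np.radians(-32)],.027)
go((x[0],x[1],.13),np.degrees(x[2]))
for n in("scene","top"):
  for q in("lock_seat","lock_tip","lid_edge"):
    print(n,q,[(np.round(r["position"],1).tolist(),round(float(r["p"]),2)) for r in manip.mark_of(n,q)][:2])
  print(proj(n,bx(p,[(-.065,0,.102),(-.041,0,.102),(-.104,0,.094)])))
a=manip.snapshot("scene");b=manip.snapshot("top")
A=cv2.resize(a[75:200,240:350],None,fx=3.6,fy=3.6,interpolation=2);B=cv2.resize(b[170:280,90:210],None,fx=3.3,fy=3.3,interpolation=2)
h=min(A.shape[0],B.shape[0]);cv2.imwrite("pics/box2.png",np.hstack([A[:h],B[:h]])[:,:,::-1])
E
```

```text
bar [ 0.605 -0.297] yaw -31.0 res [ 0.  0. -0.] {'scene': np.int32(369)}
shift [ 10.  101.8  94.6] turn 44.6 | yaw 13.7 q6 0.81 t 6.4
scene lock_seat [([273.3, 127.4], 0.42)]
scene lock_tip [([277.7, 121.5], 0.47)]
scene lid_edge []
[[274.837 128.816]
 [283.655 128.725]
 [260.604 131.431]]
top lock_seat [([145.2, 242.5], 0.58)]
top lock_tip [([146.6, 242.2], 0.48), ([132.7, 180.5], 0.26)]
top lid_edge [([146.4, 243.7], 0.66), ([149.7, 258.0], 0.64)]
[[146.139 242.736]
 [144.224 233.772]
 [150.031 257.388]]
```

View pics/box2.png

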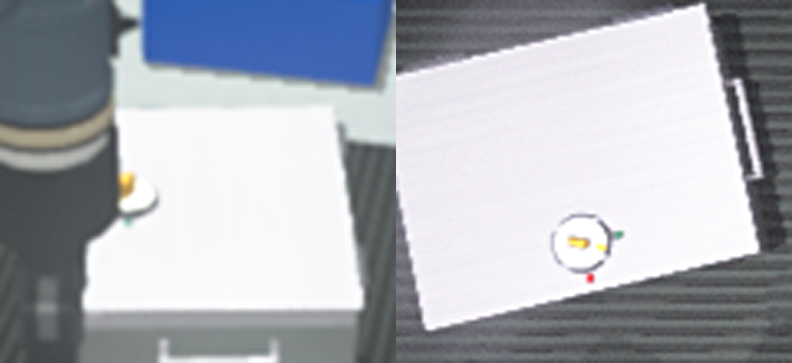

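Picture shows the lid flat and shut, and the lock lies 39 mm from the edge. I'll measure the yellow mark for spindle yaw and move on to the key.

Emit:
step_arm(targets="0 20 10 8; 2 40 20 16; 5 60 30 24; 8 80 40 32; 10 102 60 40; 10 102 80 44.5; 10 102 80 44.5; 10 102 80 44.5")

```text
t: 7.6
tcp_pos: [0.6052, -0.2965, 0.1451]
tool_rot: [0.964, -0.264, -0.001, -0.0]
force: [-1.0, 1.3, 0.7]
finger_gap: 0.996
gripper_force: 0.0
```

Run:
```python
from h import *
np.set_printoptions(precision=4,suppress=True)
p=np.load('box.npy')
for n in("scene","top"):
    b=manip.snapshot(n);c0=proj(n,bx(p,(-.065,0,.102)))[0]
    x0,y0=(c0-18).astype(int);s=8
    cr=cv2.resize(b[y0:y0+36,x0:x0+36],None,fx=s,fy=s,interpolation=2)
    cv2.imwrite(f"pics/l_{n}.png",cr[:,:,::-1])
    h=cv2.cvtColor(cr,cv2.COLOR_RGB2HSV)
    for nm,lo,hi,z in(("yel",(14,90,120),(35,255,255),.106),("grn",(45,60,40),(95,255,255),.098),("red",(0,120,100),(8,255,255),.098)):
        k,l,st,c=cv2.connectedComponentsWithStats(cv2.inRange(h,lo,hi))
        for i in range(1,k):
            if st[i,4]>40:
                q=(c[i]+.5)/s-.5+[x0,y0];print(n,nm,q,st[i,4],atz(n,q,z)[:2])
print("seat",bx(p,(-.065,0,.102)),"green dir",np.degrees(p[2])-90)
cv2.imwrite("pics/l.png",np.hstack([cv2.imread("pics/l_scene.png"),cv2.imread("pics/l_top.png")]))
redfit([.605,-.3,np.radians(-32)],.027)
```

```text
top yel [144.7636 242.9958] 834 [0.5167 0.1915]
top yel [151.963  244.5661] 240 [0.5126 0.1728]
top grn [157.0361 240.636 ] 199 [0.5231 0.1617]
seat [[0.5174 0.188  0.106 ]] green dir -76.6455656295861
bar [ 0.6014 -0.2954] yaw -31.6 res [-1.59 -1.1   0.15  0.58 -2.3  -0.07] {'scene': np.int32(363), 'top': np.int32(34)}
```

View pics/l.png

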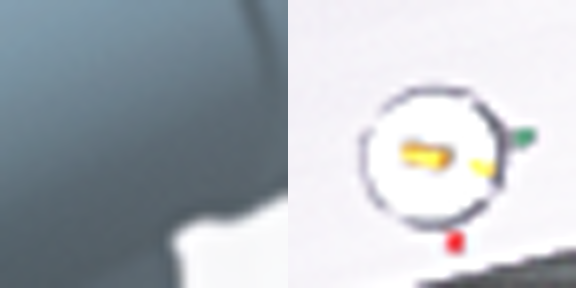

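Right panel shows the collar ring centred at about (145.7,243.2) px, the brass spindle and the yellow mark at (152,244.6). The spindle is therefore at yaw ≈ -102°, which gives φ≈25°. Now I'll grasp the key.

Emit:
step_arm(targets="0 0 35 0; 0 0 70 0; 0 0 95 0; 0 0 110 0; 0 0 115 0; 0 0 115 0")

```text
t: 8.4
tcp_pos: [0.6058, -0.2972, 0.0306]
tool_rot: [0.964, -0.265, 0.0, 0.0]
force: [0.1, -0.1, 0.4]
finger_gap: 1.002
gripper_force: 0.0
```

Emit:
step_arm(targets="0 0 0 0; 0 0 0 0; 0 0 0 0; 0 0 0 0; 0 0 0 0; 0 0 0 0; 0 0 0 0; 0 0 0 0", gripper=1, squeeze=60)

```text
t: 9.2
tcp_pos: [0.6055, -0.2973, 0.0305]
tool_rot: [0.964, -0.265, 0.0, 0.0]
force: [-1.0, 0.1, 1.9]
finger_gap: 0.122
gripper_force: 62.8
```

Emit:
step_arm(targets="0 0 -10 0; 0 0 -40 0; 0 0 -80 0; 0 0 -120 0; 0 0 -160 0; 0 0 -180 0; 0 0 -180 0")

```text
t: 9.9
tcp_pos: [0.6073, -0.2982, 0.2149]
tool_rot: [0.964, -0.265, 0.004, 0.001]
force: [-0.9, 0.1, -1.1]
finger_gap: 0.121
gripper_force: 62.3
```

```bash
python3 -c "
from h import *
redfit([.605,-.3,np.radians(-32)],.207)
save('scene','pics/g.png',(180,170,340,290),5)
go((.5165,.188,.21),78)"
```

```text
bar [ 0.608  -0.2907] yaw -38.0 res [ -7.87  -6.14  -1.17   2.83 -11.02   1.62] {'scene': np.int32(223), 'top': np.int32(59)}
shift [-3.230e+02 -3.713e+02 -1.000e-01] turn 71.3 | yaw -30.7 q6 1.49 t 10.05
```

View pics/g.png

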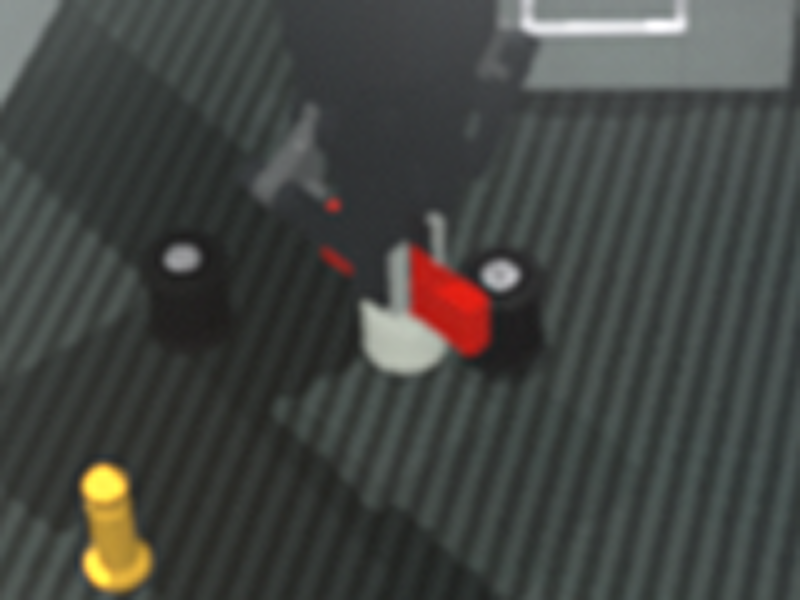

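The key is gripped upright. Comparing the visible bar end with its predicted position tells me the offset in the grip.

```bash
python3 -c "
from h import *
s=manip.sense();r=R.from_quat(s['tool_rot']).as_matrix();P=np.array(s['tcp_pos']);print(P)
def q(x,y,z): return ((proj('scene',P+r@np.array([x,y,.0265-z]))-[180,170])*5).round(0)
print('end',[q(.04,y,z).tolist() for y in(-.006,.006) for z in(.023,.049)])
a=np.linspace(0,6.28,60);h=np.vstack([q(.016*np.cos(t),.016*np.sin(t),z) for t in a for z in(0,.0)]);print('hub x',h[:,0].min(),h[:,0].max(),'y max',h[:,1].max())
print(s['q'])
"
```

```text
[ 0.60422674 -0.29619649  0.20857881]
end [[[485.0, 343.0]], [[484.0, 294.0]], [[462.0, 360.0]], [[461.0, 310.0]]]
hub x 358.0 441.0 y max 372.0
[-6.21534765e-01  6.18399102e-01  1.32241827e+00  1.00321751e-04
  1.20452018e+00  1.48588501e+00]
```

Emit:
step_arm(targets="-20 -20 0 -8.5; -45 -50 0 -17; -70 -80 0 -25.5; -95 -110 0 -34; -120 -140 0 -42.5; -150 -170 0 -51; -175 -200 0 -59.5; -200 -230 0 -68; -225 -258 0 -76.5; -250 -285 0 -85; -275 -312 0 -93.5; -295 -340 0 -102")

```text
t: 11.25
tcp_pos: [0.523, 0.1474, 0.2079]
tool_rot: [0.811, 0.585, -0.003, -0.002]
force: [-0.2, -0.2, -1.6]
finger_gap: 0.125
gripper_force: 62.3
```

```bash
python3 -c "
from h import *
go((.5165,.188,.19),78)"
```

```text
shift [ 36.6 -18.8  18. ] turn -6.4 | yaw 71.6 q6 0.39 t 11.25
```

Emit:
step_arm(targets="15 -8 0 -6.4; 36 -19 0 -6.4; 36 -19 20 -6.4; 36 -19 40 -6.4; 36 -19 45 -6.4; 36 -19 45 -6.4; 36 -19 45 -6.4")

```text
t: 11.95
tcp_pos: [0.5194, 0.186, 0.1651]
tool_rot: [0.779, 0.627, -0.0, -0.0]
force: [0.1, 0.3, -1.6]
finger_gap: 0.125
gripper_force: 62.3
```

```bash
python3 -c "
from h import *
go((.5165,.188,.15),78)
s=manip.sense();r=R.from_quat(s['tool_rot']).as_matrix();P=np.array(s['tcp_pos'])
x0,y0=235,90
def q(x,y,z): return ((proj('scene',P+r@np.array([x,y,.0265-z]))-[x0,y0])*8).round(0)
print('near end',[q(-.04,y,z).tolist() for y in(-.006,.006) for z in(.023,.049)])
h=np.vstack([q(.016*np.cos(t),.016*np.sin(t),0) for t in np.linspace(0,6.28,60)]);print('hub',h.min(0),h.max(0))
p=np.load('box.npy')
for sx,sy in((.5165,.188),(.5174,.188)):
  for z,rad in((.106,.020),(.122,.003)):
    h=((proj('scene',np.array([(sx+rad*np.cos(t),sy+rad*np.sin(t),z) for t in np.linspace(0,6.28,60)]))-[x0,y0])*8).round();print('seat',z,h.min(0),h.max(0))
save('scene','pics/s.png',(235,90,335,160),8)
"
```

```text
shift [ 1.4 -3.3 15.1] turn -0.4 | yaw 77.6 q6 0.36 t 11.95
near end [[[251.0, 229.0]], [[249.0, 159.0]], [[284.0, 237.0]], [[282.0, 168.0]]]
hub [274. 207.] [370. 259.]
seat 0.106 [257. 278.] [375. 343.]
seat 0.122 [307. 265.] [324. 275.]
seat 0.106 [260. 278.] [377. 344.]
seat 0.122 [309. 266.] [327. 275.]
```

View pics/s.png

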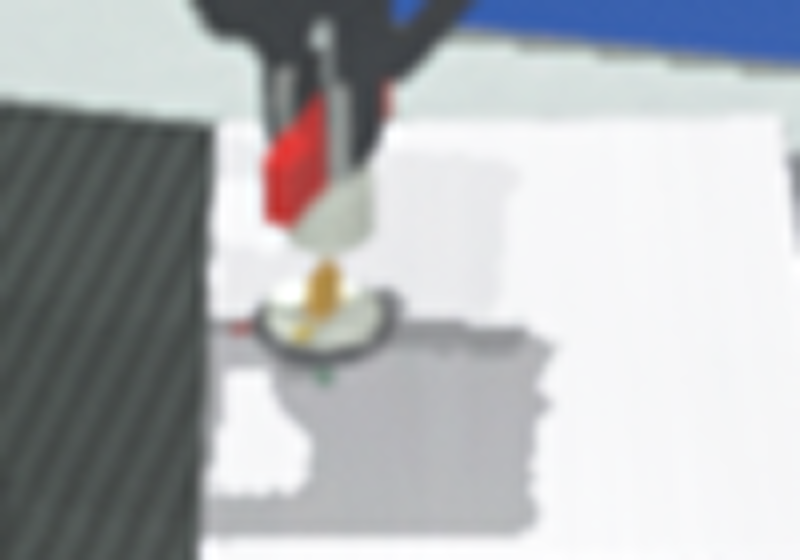

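The picture shows the hub bottom centre near (330,228), and the spindle tip at (327,265) directly below. Image and arm readings both put the key about 2 mm off, towards +x and -y. I'll correct that and lower the key.

Emit:
step_arm(targets="1 -2.5 0 0; 1.5 -2.5 6 0; 1.5 -2.5 12 0; 1.5 -2.5 15 0; 1.5 -2.5 18 0; 1.5 -2.5 20 0; 1.5 -2.5 20 0")

```text
t: 12.7
tcp_pos: [0.517, 0.188, 0.1449]
tool_rot: [0.779, 0.627, -0.0, -0.0]
force: [-0.2, -0.0, -1.1]
finger_gap: 0.126
gripper_force: 62.3
```

```bash
cat >> h.py <<'E'
def avg(k=8):
    S=[]
    for i in range(k): S.append(manip.sense()); manip.snapshot("top")
    print("tcp",np.mean([s["tcp_pos"] for s in S],0).round(4),"F",np.mean([s["force"] for s in S],0).round(1),"T",np.mean([s["ft_torque"] for s in S],0).round(2),"t",S[-1]["t"])
E
python3 -c "
from h import *
avg(4);go((.5165,.188,.1325),78)"
```

```text
tcp [0.5172 0.1881 0.1452] F [-0.2  0.1 -1.6] T [-0.01 -0.03 -0.02] t 12.85
shift [-0.3 -0.8 13. ] turn -0.3 | yaw 77.7 q6 0.36 t 12.9
```

Emit:
step_arm(targets="0 0 2 0; 0 0 4 0; 0 0 6 0; 0 0 6 0; 0 0 6 0")

```text
t: 13.4
tcp_pos: [0.5172, 0.1881, 0.1392]
tool_rot: [0.779, 0.627, -0.0, -0.0]
force: [-0.1, 0.2, -1.7]
finger_gap: 0.128
gripper_force: 62.3
```

Emit:
step_arm(targets="0 0 2 0; 0 0 4 0; 0 0 5 0; 0 0 6 0; 0 0 7 0; 0 0 7 0; 0 0 7 0")

```text
t: 14.1
tcp_pos: [0.5172, 0.1881, 0.1324]
tool_rot: [0.779, 0.627, 0.0, 0.0]
force: [-1.1, -0.2, 0.5]
finger_gap: 0.128
gripper_force: 62.4
```

Emit:
step_arm(targets="0 0 0.5 0; 0 0 1 0; 0 0 1 0; 0 0 1 0")

```text
t: 14.5
tcp_pos: [0.5173, 0.1881, 0.1324]
tool_rot: [0.779, 0.627, 0.0, 0.0]
force: [-1.5, -0.1, 5.8]
finger_gap: 0.124
gripper_force: 63.6
```

Emit:
step_arm(targets="0 0 0 5; 0 0 0 10; 0 0 0 15; 0 0 0 20; 0 0 0 25; 0 0 0 30; 0 0 0 35; 0 0 0 40; 0 0 0 45; 0 0 0 50; 0 0 0 50")

```text
t: 15.6
tcp_pos: [0.516, 0.1885, 0.1323]
tool_rot: [0.971, 0.238, -0.001, -0.0]
force: [-3.8, 1.1, 8.9]
finger_gap: 0.123
gripper_force: 63.8
```

```bash
python3 -c "
from h import *
avg(4);go((.5165,.188,.1325),13.4)"
```

```text
tcp [0.516  0.1885 0.1323] F [-4.1  0.7  8.6] T [ 0.14  0.76 -0.01] t 15.75
shift [ 0.2  0.6 -0.2] turn 14.2 | yaw 27.6 q6 1.23 t 15.8
```

Emit:
step_arm(targets="0 0 0 4; 0 0 0 8; 0 0 0 12; 0 0 0 16; 0 0 0 18; 0 0 0 18")

```text
t: 16.4
tcp_pos: [0.5159, 0.1891, 0.1324]
tool_rot: [0.996, 0.084, -0.001, -0.001]
force: [-4.6, 2.7, 8.0]
finger_gap: 0.125
gripper_force: 63.7
```

```bash
python3 -c "
from h import *
avg(4);go((.5165,.188,.1325),13.4)"
```

```text
tcp [0.5159 0.1891 0.1324] F [-4.8  2.2  8.5] T [ 0.47  0.81 -0.04] t 16.55
shift [ 0.4  1.1 -0.1] turn -3.8 | yaw 9.6 q6 1.55 t 16.6
```

Continue until the torque about z shows the stop.

Emit:
step_arm(targets="0 0 0 2; 0 0 0 4; 0 0 0 6; 0 0 0 6; 0 0 0 6")

```text
t: 17.1
tcp_pos: [0.516, 0.1896, 0.1323]
tool_rot: [1.0, 0.032, -0.001, -0.001]
force: [-3.8, 4.1, 7.9]
finger_gap: 0.124
gripper_force: 63.7
```

```bash
python3 -c "
from h import *
avg(4);go((.5165,.188,.1325),13.4)"
```

```text
tcp [0.516  0.1896 0.1324] F [-4.5  3.9  8.6] T [0.74 0.76 0.01] t 17.25
shift [ 0.4  1.6 -0.1] turn -9.8 | yaw 3.6 q6 1.65 t 17.3
```

Emit:
step_arm(targets="0 0 0 2; 0 0 0 4; 0 0 0 6; 0 0 0 6; 0 0 0 6")

```text
t: 17.8
tcp_pos: [0.5162, 0.1897, 0.1324]
tool_rot: [1.0, -0.02, -0.0, -0.001]
force: [-3.6, 4.1, 6.8]
finger_gap: 0.125
gripper_force: 63.8
```

```bash
python3 -c "
from h import *
avg(4);go((.5165,.188,.1325),13.4);save('top','pics/t1.png',(115,210,180,270),9)"
```

```text
tcp [0.5162 0.1897 0.1324] F [-4.2  4.5  7.7] T [0.87 0.7  0.43] t 17.95
shift [ 0.4  1.7 -0.2] turn -15.7 | yaw -2.3 q6 1.76 t 18.0
```

Emit:
step_arm(targets="0 0 0 2; 0 0 0 3; 0 0 0 3")

```text
t: 18.35
tcp_pos: [0.5164, 0.1897, 0.1324]
tool_rot: [0.999, -0.046, -0.0, -0.001]
force: [-4.9, 4.5, 7.5]
finger_gap: 0.124
gripper_force: 64.1
```

```bash
python3 -c "
from h import *
avg(3)"
```

```text
tcp [0.5164 0.1897 0.1324] F [-4.6  4.8  7.5] T [0.89 0.63 0.66] t 18.45
```

The torque rises steeply (0.43 to 0.66 N m for 3°), so the lock is against its stop. I'll relax the twist within the play, release and retreat.

Emit:
step_arm(targets="0 -1 0 -3; 0 -1 -0.5 -7; 0 -1 -0.5 -7")

```text
t: 18.8
tcp_pos: [0.5164, 0.1897, 0.1324]
tool_rot: [1.0, 0.015, -0.001, -0.0]
force: [-2.9, 3.1, 5.7]
finger_gap: 0.121
gripper_force: 63.4
```

Emit:
step_arm(targets="0 0 0 0; 0 0 0 0; 0 0 0 0; 0 0 0 0; 0 0 0 0; 0 0 0 0; 0 0 -20 0; 0 0 -50 0; 0 0 -90 0; 0 0 -120 0; 0 0 -120 0", gripper=0)

```text
t: 19.9
tcp_pos: [0.5203, 0.1896, 0.2565]
tool_rot: [1.0, 0.014, 0.005, -0.001]
force: [0.4, -0.5, 0.5]
finger_gap: 1.001
gripper_force: 0.0
```

Emit:
step_arm(targets="-20 20 -20 0; -50 60 -40 0; -80 110 -40 0; -100 160 -40 0; -110 210 -40 0; -110 260 -40 0; -110 300 -40 0; -110 330 -40 0; -110 330 -40 0")

```text
t: 20.8
tcp_pos: [0.4172, -0.1484, 0.2912]
tool_rot: [1.0, 0.011, 0.0, 0.001]
force: [-0.4, 0.6, -0.1]
finger_gap: 0.999
gripper_force: 0.0
```

Run:
```python
from h import *
redfit([.5165,.188,np.radians(10)],.129)
a=manip.snapshot("scene");b=manip.snapshot("top")
A=cv2.resize(a[80:170,220:320],None,fx=4,fy=4,interpolation=2);B=cv2.resize(b[205:280,100:200],None,fx=4,fy=4,interpolation=2)
h=300;cv2.imwrite("pics/f1.png",np.vstack([np.hstack([A[:h],B[:h]]),np.hstack([cv2.resize(a,(400,300)),cv2.resize(b,(400,300))])])[:,:,::-1])
```

```text
bar [0.5042 0.1897] yaw -3.4 res [-3.79 -0.15  0.93 -0.78 -3.47 -0.18] {'scene': np.int32(202), 'top': np.int32(64)}
```

View pics/f1.png

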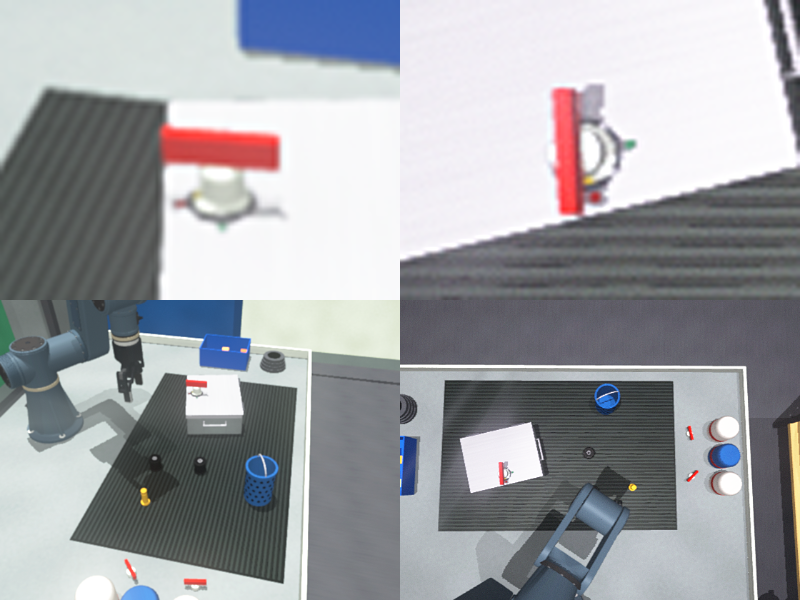

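The picture shows the key seated on the lock with its bar near the box's x-axis, and everything else standing. The red mask was only partial, so I'll refit with a looser one to check height and yaw.

```bash
sed -i 's/m=cv2.inRange(im,(110,0,0),(255,85,85))/i16=im.astype(int); m=((i16[...,0]-i16[...,1:].max(2))>70).astype(np.uint8)/' h.py
python3 - <<'E'
from h import *
for zb in(.129,.135,.145): redfit([.5165,.188,np.radians(10)],zb)
E
```

```text
bar [0.5158 0.1917] yaw 4.8 res [-0.16  0.15 -0.04 -0.11 -0.13  0.03] {'scene': np.int32(264), 'top': np.int32(164)}
bar [0.5161 0.1886] yaw 4.7 res [-0.35 -1.14 -0.03  0.49 -0.43  0.04] {'scene': np.int32(264), 'top': np.int32(163)}
bar [0.5169 0.1834] yaw 4.6 res [-0.59 -3.32 -0.03  1.5  -0.86  0.05] {'scene': np.int32(264), 'top': np.int32(165)}
```

```bash
python3 -c "
from h import *
print(manip.sign_off())"
```

```text
the job is handed in; nothing more can be done
None
```

The job is handed in: the lid is shut, the key is fully home on the spindle and turned clockwise to the lock's hard stop. The key stays on the lock, and the basket, rollers and plunger were left alone; the judge's verdict was not returned.

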